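Put the green tumbler upside down on the free drying peg

TASK

Take the green tumbler from the sloping draining board and put it upside down over the empty drying peg, mouth down, standing flat on the peg's round foot. Lower it on rather than dropping it, and leave the blue tumbler and the white tumbler where they are.

Things in the scene. Friction and masses are not known exactly. Their poses are not given: they have to be found in the camera images.
- green_tumbler_mid (a point): Green tumbler: tube 54 mm across, 105 long, wall 3, 150 g, open at one end, inside 100 deep; black foot at the closed end. Point: its centre; z: along its axis to the mouth. It lies in a cradle of a fixed board, mouth away from the robot and 15 deg downward, centre 60 mm over the worktop, on two V supports 36 mm before and behind the centre; between them fingers find 60 mm of free room on both sides.
- free_peg (a point): Empty drying peg: upright brass peg, 16 mm thick, rounded top, on a round dark wooden foot 110 mm across and 12 mm high, fixed to the worktop. The point is on the peg's axis at the upper face of the foot, on which the tumbler's rim is to stand; the peg rises 75 mm above this point; z is up.
- blue_tumbler_mid (a point): Blue tumbler, a bystander: same make as the green one, lying the same way in the other cradle, 150 mm beside it. The point is its centre, z towards its mouth.
- white_tumbler_mid (a point): White tumbler, a bystander: same make, already standing upside down on the second peg, a stand like the empty one. The point is its centre, z towards its mouth (down).
There are look-alikes about, which are no part of the job. What is shaped like the part that bears free_peg but orange is not meant.

How it is judged:
At the end, for the whole second after the job is handed in: The green tumbler is upside down (within 10 degrees) over the empty peg, its axis within 20 mm of the peg's, its rim down on the foot (centre 47 to 58 mm above the foot's upper face), at rest and released; the blue and white tumblers are within 30 mm of where they were (horizontal distance between green_tumbler_mid and free_peg below 0.02 m and z of green_tumbler_mid in the frame of free_peg between 0.047 and 0.058 m and angle between green_tumbler_mid's own z axis and vertical above 2.97 rad and linear speed of green_tumbler below 0.02 m/s and distance of each of blue_tumbler_mid, white_tumbler_mid from where it was at the start of the episode below 0.03 m); the robot touches nothing.
It fails at once if the green tumbler is dropped onto the peg (moves faster than 0.6 m/s within 40 mm of the peg's axis and below 0.25 m above its foot) (horizontal distance between green_tumbler_mid and free_peg below 0.04 m and z of green_tumbler_mid in the frame of free_peg below 0.25 m and linear speed of green_tumbler above 0.6 m/s).
It fails at once if the blue tumbler is moved by more than 30 mm (distance of blue_tumbler_mid from where it was at the start of the episode above 0.03 m).
It fails at once if the white tumbler is moved by more than 30 mm (distance of white_tumbler_mid from where it was at the start of the episode above 0.03 m).
It also fails if it takes over 38 s, if anything falls off the work surface, if the arm or the gripper's body presses on something with over 40 N, if the wrist force passes 120 N, or if a joint passes its speed limit or range.

ROBOT

A 6-joint arm with a two-finger parallel gripper is mounted at the origin on a cart in front of the work surface, level with it; the furniture and walls round the work are solid. World frame = base frame: x ahead of the robot, y to its left, z up, the work surface at z = 0. Lengths are in m, angles in rad, forces in N, time in s.
With the tool pointing down it reaches from about 0.225 to 0.875 m from the base axis. Payload 3.4 kg.
Tool frame: the origin (TCP) lies midway between the tips of the shut fingers; the grasp point (between the pads) lies 19 mm behind it (pinch_z is the distance from the TCP to the grasp point, in m); z points along the fingers, y is the line along which they close (so a half turn about z gives the same grasp; the last joint's range is limited). The gripper opens to 85 mm and grips with 20 to 120 N. Pads are 22 mm wide; open, the fingers measure 114 mm over their backs; the gripper's body (76 mm by 85 mm) begins 54 mm behind the grasp point. The pads swing forward as they close: fully open they stand 13 mm farther back than shut.
Start: joints at [-1.333, 0.276, 1.505, -0, 1.361, -0.121], TCP at [0.202, -0.538, 0.231] pointing down, gripper open.
Joint ranges: [-2.89, 2.89], [-0.75, 2.08], [0.22, 2.7], [-1.18, 4.32], [0.11, 2.71], [-2.7, 2.7]. Speed limits (rad/s): [2.57, 2.57, 3.14, 3.14, 3.14, 3.14].

INTERFACE

Orientations are given as a unit quaternion [w, x, y, z].
In Python, from rig import get_state, get_image, sign_off, pinch_z gives the robot as it stands.
- The arm moves only by the tool send_rows, never from a script. Its argument "steps" is one flat list of numbers, 5 for each row, row after row: the gripper's target within -1 to 1 (fully open at 1, half-way at 0, shut at -1), then the shift along the tool's x, y, z in cm, then the turn about the tool's z in degrees. In form: [gripper, x, y, z, roll, gripper, x, y, z, roll, ...]. A call has 1 to 12 rows; each row shifts and turns the commanded pose from where the row before left it, along the tool's axes as they then stand; what a row does not reach is not made up. A row lasts 1/10 s, in which the tool goes at most 50 mm and 8.59 degrees, less where a joint would pass 70% of its speed; a pose out of reach is approached as far as the arm can. A call is refused whole if a number of a shift passes 5 or a number of a turn 8.59, either way. A call with a gripper value outside its range is refused whole. The fingers move at their own pace and stop on an object; "newtons" is the grip in N (left out, the last holds). Time passes only in rows, so rows that do not move let the fingers close. It gives the time, the measured TCP pose, the force, the opening and the grip force at its end, in the units of the state.
- get_state(): the state, without advancing time (a new reading comes with each control period).
- get_image(name): name is "side" or "top" or "wrist"; returns a dict with "color" (480x640x3 uint8, red, green, blue), "mtx" (3x3 intrinsics, pixels), "T" (4x4, takes a point from camera to world coordinates); the wrist camera has in their place "mount" (4x4, takes a point from camera to tool coordinates, whose origin is the TCP and whose axes are the flange's). Camera axes: x right, y down, z forward; pixel columns grow to the right and rows downward; lengths in m; the calibration is good to about 2 mm. The wrist camera is an equidistant fisheye: a pixel r from the principal point sees the ray r / f radians off the axis. A picture is of the moment at which its call begins: read the wrist's pose just before it. There is no depth.
- sign_off(): hands the job in; it is judged then, once.
The state is a dict: "clock": time; "qpos": joint angles; "qd": joint speeds; "effort": joint torques, N m; "position": TCP position; "ee_rot": TCP orientation; "contact_force": force on the tool from outside, world axes, zero at the start; "moment": the same for the moment, N m; "width": finger opening in m; "gripper_force": force on a finger pad.
Only numpy, scipy, OpenCV 4.12 (cv2) and the standard library are available. Lean on these libraries where they do the work, as an engineer would, in place of code of your own. Each camera call takes 0.05 s, during which the arm holds its last target. There are 200 camera calls.

## Working session

There is one attempt and no reset: what is moved stays moved. The work goes in short steps, Python scripts to look and compute and a tool call to move; the robot and the scene stay as the last step left them, time stands still between calls to the robot, and variables do not carry over. Pictures are saved under pics/ and viewed, at most 10 in all, crops included, and the job is handed in when it is done.

Besides the shell and the picture viewer there is one more tool, called as name(argument=value, ...) on one line, values as JSON. send_rows: Moves the arm, as the interface text tells. Its arguments: {"type":"object","properties":{"steps":{"type":"array"},"newtons":{"type":"number"}},"required":["steps"]}

```bash
mkdir -p pics; ls; python3 - <<'E'
from rig import *
import cv2,numpy as np
print(get_state(),pinch_z)
for n in["top","side"]:
    i=get_image(n);cv2.imwrite(f"pics/{n}0.png",i["color"][:,:,::-1]);print(n,i["mtx"],i["T"])
i=get_image("wrist");print(i["mtx"],i["mount"])
E
```

```text
pics
{'clock': 0.0, 'qpos': array([-1.33299562e+00,  2.76596620e-01,  1.50616054e+00,  2.39153418e-05,
        1.36071098e+00, -1.21001222e-01]), 'qd': array([-2.24841404e-03,  3.53899503e-04,  9.10653078e-04, -1.67878087e-03,
        4.03123776e-04, -7.56688476e-06]), 'effort': array([ 3.93081464e-04, -4.16770899e+01, -2.45806646e+01, -3.48990341e-05,
        1.13525291e-02,  4.17999416e-06]), 'position': array([ 0.20178571, -0.53784809,  0.23042788]), 'ee_rot': array([-9.36826620e-04,  9.83950775e-01,  1.78437642e-01, -4.30603344e-05]), 'contact_force': array([ 0.04548629, -1.03810986,  0.62861945]), 'moment': array([ 0.00394643, -0.01945529, -0.00148034]), 'gripper_force': 0.0, 'width': 0.08522294289419227} 0.0187
top [[480.59645016   0.         312.80121839]
 [  0.         480.59645016 241.73428188]
 [  0.           0.           1.        ]] [[-0.0272681  -0.99832311  0.05106281  0.42074041]
 [-0.99951535  0.02799681  0.01361022 -0.05756453]
 [-0.01501699 -0.05066694 -0.9986027   1.048864  ]
 [ 0.          0.          0.          1.        ]]
side [[440.50260323   0.         310.59152539]
 [  0.         440.50260323 235.83290936]
 [  0.           0.           1.        ]] [[-0.99705008 -0.05998787  0.04788113  0.43767993]
 [-0.07572521  0.87060054 -0.48612795  0.43594881]
 [-0.01252356 -0.48831972 -0.87257493  0.93283298]
 [ 0.          0.          0.          1.        ]]
[[371.64829954   0.         312.22784265]
 [  0.         371.64829954 240.93645038]
 [  0.           0.           1.        ]] [[ 4.76189774e-05 -9.49427977e-01 -3.13984895e-01  7.96911339e-02]
 [ 9.99999998e-01  3.45674332e-05  4.71350355e-05  6.85634322e-05]
 [-3.38976695e-05 -3.13984897e-01  9.49427977e-01 -1.42008405e-01]
 [ 0.00000000e+00  0.00000000e+00  0.00000000e+00  1.00000000e+00]]
```

View pics/top0.png

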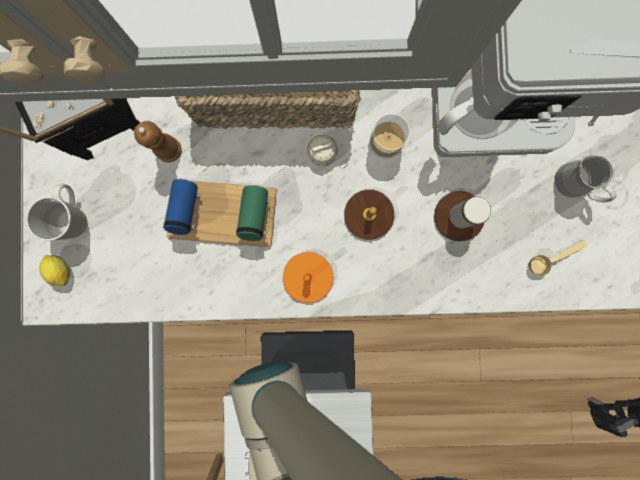

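View pics/side0.png

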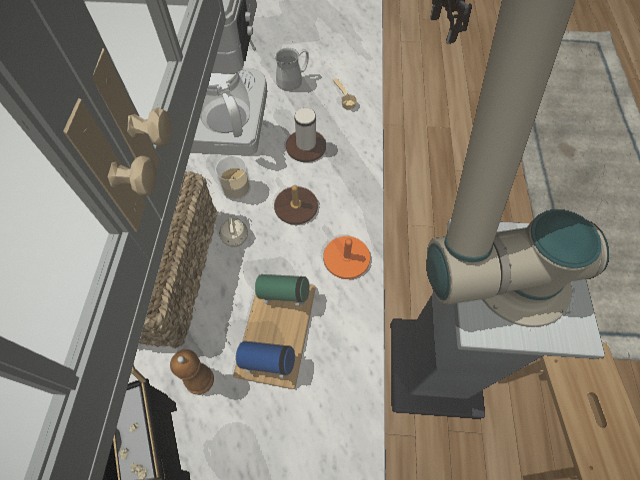

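The top view's candidates are green at (252,212), with blue at (180,207) and white at (476,211) as bystanders. The dark-brown foot with the bare peg at (369,214) is the target. The orange stand at (308,277) is the decoy, and the stand at (460,215) is occupied.

```bash
cat > h.py <<'E'
from rig import *
import cv2,numpy as np
def blob(im,lo,hi,near=None,minA=150):
    h=cv2.cvtColor(im["color"],cv2.COLOR_RGB2HSV)
    m=cv2.morphologyEx(cv2.inRange(h,np.array(lo),np.array(hi)),cv2.MORPH_CLOSE,np.ones((5,5)))
    cs=[c for c in cv2.findContours(m,0,2)[0] if cv2.contourArea(c)>minA]
    if near is None: return max(cs,key=cv2.contourArea)
    return min(cs,key=lambda c:np.hypot(*(np.array(cv2.minAreaRect(c)[0])-near)))
def ray(im,p):
    d=np.linalg.inv(im["mtx"])@[p[0],p[1],1.]; return im["T"][:3,3],im["T"][:3,:3]@d
def onz(im,p,z):
    o,d=ray(im,p); return o+d*(z-o[2])/d[2]
def proj(im,P):
    q=np.linalg.inv(im["T"])@np.append(P,1); q=im["mtx"]@q[:3]; return q[:2]/q[2]
G=((65,60,25),(95,255,200)); B=((3,60,20),(15,255,110))
E
python3 - <<'E'
from h import *
for n,gp,fp in[("top",(252,212),(369,214)),("side",(282,288),(297,205))]:
    im=get_image(n)
    c=blob(im,*G,near=gp);r=cv2.minAreaRect(c);print(n,r,onz(im,r[0],.06))
    b=cv2.boxPoints(r);print([onz(im,p,.06).round(3)for p in b])
    for nm,lo,hi,q in[("foot",*B,fp),("orange",(5,200,150),(18,255,255),(308,277)if n=="top" else(347,257))]:
        e=cv2.fitEllipse(cv2.convexHull(blob(im,lo,hi,near=q)));print(nm,e,onz(im,e[0],.012))
    cv2.imwrite(f"pics/c_{n}.png",cv2.resize(im["color"][150:320,150:420] if n=="top" else im["color"][150:390,220:400],None,fx=2.4 ,fy=2.4,interpolation=2)[:,:,::-1])
E
```

```text
top ((252.24942016601562, 212.6040802001953), (24.59722137451172, 54.00933837890625), 7.907163143157959) [0.53519702 0.07961818 0.06      ]
[array([0.484, 0.114, 0.06 ]), array([0.595, 0.096, 0.06 ]), array([0.586, 0.045, 0.06 ]), array([0.476, 0.063, 0.06 ])]
foot ((368.8764343261719, 214.28750610351562), (49.08465576171875, 49.31935119628906), 83.18041229248047) [ 0.52977936 -0.16630747  0.012     ]
orange ((307.76446533203125, 277.2960205078125), (47.790775299072266, 48.09046936035156), 126.42655944824219) [ 0.39743894 -0.03050269  0.012     ]
side ((275.85516357421875, 286.46209716796875), (41.575191497802734, 21.844593048095703), 3.3664605617523193) [0.55021432 0.07833949 0.06      ]
[array([0.593, 0.103, 0.06 ]), array([0.597, 0.053, 0.06 ]), array([0.507, 0.053, 0.06 ]), array([0.505, 0.103, 0.06 ])]
foot ((295.5330505371094, 204.89346313476562), (36.1735954284668, 42.91472244262695), 84.95321655273438) [ 0.5323938  -0.16268676  0.012     ]Traceback (most recent call last):
  File "<stdin>", line 7, in <module>
  File "h.py", line 8, in blob
    return min(cs,key=lambda c:np.hypot(*(np.array(cv2.minAreaRect(c)[0])-near)))
ValueError: min() iterable argument is empty
```

View pics/c_top.png

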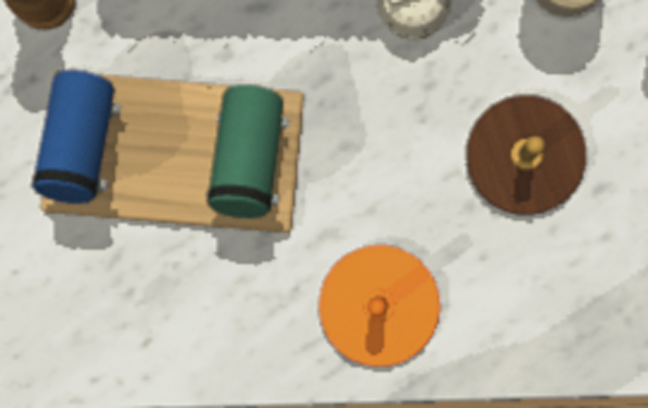

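The crop confirms it: green tumbler with its black foot towards the robot, bare brass peg on the dark-brown foot, and the orange decoy. The tumbler is at about (0.535, 0.080), the free peg at about (0.530, -0.165).

send_rows(steps=[1,0,0,0,6.75,1,0,0,0,6.75,1,0,0,0,6.75,1,0,0,0,6.75,1,1.4,-3.7,0,0,1,1.4,-3.7,0,0,1,1.4,-3.7,0,0,1,1.4,-3.7,0,0,1,1.4,-3.7,0,0,1,1.4,-3.7,0,0,1,1.4,-3.7,0,0,1,1.4,-3.7,0,0], newtons=20)

```text
clock: 1.45
position: [0.3468, -0.2554, 0.2314]
ee_rot: [0.0, 0.998, -0.056, 0.0]
contact_force: [0.3, -0.1, 0.3]
width: 0.0855
gripper_force: 0.0
```

send_rows(steps=[1,1.4,-3.7,0,0,1,1.4,-3.7,0,0,1,1.4,-3.7,0,0,1,1.4,-3.7,0,0,1,1.4,-3.7,0,0,1,1.4,-3.7,0,0,1,1.4,-3.7,0,0,1,1.4,-3.7,0,0,1,1.4,-3.7,0,0,1,0.7,-1.9,0,0,1,0,0,0,0,1,0,0,0,0])

```text
clock: 2.65
position: [0.5177, 0.0779, 0.231]
ee_rot: [0.0, 0.998, -0.056, -0.001]
contact_force: [0.9, 0.1, -0.3]
width: 0.0854
gripper_force: 0.0
```

```bash
cat >> h.py <<'E'
from scipy.spatial.transform import Rotation as R
def rot(s):
    return R.from_quat(np.roll(s["ee_rot"],-1)).as_matrix()
def wray(im,s,p):
    u=np.array([p[0]-im["mtx"][0,2],p[1]-im["mtx"][1,2]]);r=np.hypot(*u);t=r/im["mtx"][0,0]
    d=np.append(np.sin(t)*u/r,np.cos(t)); M=im["mount"];Q=rot(s)
    return s["position"]+Q@M[:3,3],Q@M[:3,:3]@d
def wz(im,s,p,z):
    o,d=wray(im,s,p); return o+d*(z-o[2])/d[2]
def tool(s,dw): return rot(s).T@np.asarray(dw)*100
E
python3 - <<'E'
from h import *
s=get_state();Q=rot(s);print(s["clock"],s["position"],np.degrees(np.arctan2(Q[1,0],Q[0,0])),Q[:,2])
im=get_image("wrist");cv2.imwrite("pics/w1.png",im["color"][:,:,::-1])
t=np.array([.5215,.0815,.049])-s["position"];print(tool(s,t))
E
```

```text
2.65 [0.51765786 0.07786515 0.23095465] -6.379292358749223 [-1.08414534e-03 -9.32256572e-04 -9.99998978e-01]
[ 0.35916825 -0.42297312 18.19469056]
```

View pics/w1.png

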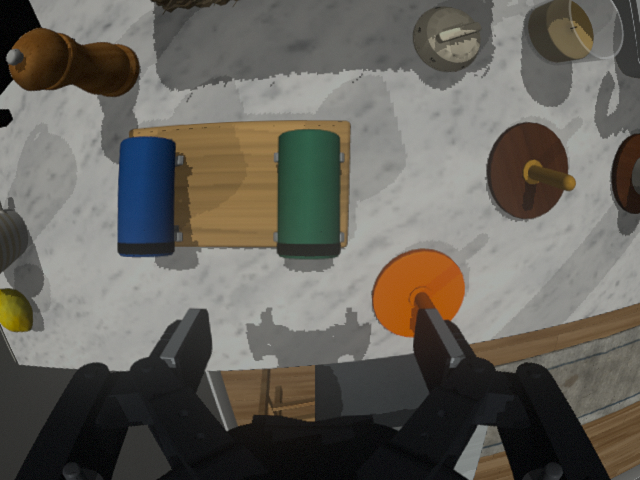

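The wrist view shows green at columns 278–341, with V-support studs at rows 158 and 237, upright in the image, so the tool is aligned with its axis.

```bash
python3 - <<'E'
from h import *
s=get_state();im=get_image("wrist")
print("studs",[wz(im,s,p,z).round(4) for p,z in[((342,158),.045),((342,237),.065)]])
e=[wz(im,s,p,z) for p,z in[((278.5,150),.05),((340,150),.05),((278,237),.07),((340.5,237),.07)]]
a=(e[0]+e[1])/2;b=(e[2]+e[3])/2;print(a,b,"yaw",np.degrees(np.arctan2(a[1]-b[1],a[0]-b[0])))
print("rims",wz(im,s,(309,130),.046+.026),wz(im,s,(309,258),.073-.026))
E
```

```text
studs [array([0.5623, 0.0452, 0.045 ]), array([0.496 , 0.0529, 0.065 ])]
[0.57299392 0.0729588  0.05      ] [0.50079203 0.08111472 0.07      ] yaw -6.444808290336214
rims [0.59061024 0.07099016 0.072     ] [0.47294955 0.08469921 0.047     ]
```

send_rows(steps=[1,0.1,-0.1,4,0,1,0,0,4,0,1,0,0,4,0,1,0,0,3,0,1,0,0,2,0,1,0,0,1.2,0,1,0,0,0,0,1,0,0,0,0], newtons=20)

```text
clock: 3.55
position: [0.5198, 0.0783, 0.0501]
ee_rot: [0.0, 0.998, -0.057, 0.001]
contact_force: [-0.5, 0.4, 0.2]
width: 0.0854
gripper_force: 0.0
```

send_rows(steps=[-1,0,0,0,0,-1,0,0,0,0,-1,0,0,0,0,-1,0,0,0,0,-1,0,0,0,0,-1,0,0,0,0,-1,0,0,0,0,-1,0,0,0,0])

```text
clock: 4.35
position: [0.5203, 0.0807, 0.051]
ee_rot: [-0.002, 0.998, -0.057, 0.002]
contact_force: [-0.4, 5.7, 5.3]
width: 0.0538
gripper_force: 20.1
```

Gripped at a width of 54 mm. I'll lift it and see whether it swings under gravity.

send_rows(steps=[-1,0,0,-1,0,-1,0,0,-2,0,-1,0,0,-3,0,-1,0,0,-3,0,-1,0,0,-3,0,-1,0,0,-2,0,-1,0,0,0,0,-1,0,0,0,0])

```text
clock: 5.15
position: [0.5187, 0.0787, 0.1892]
ee_rot: [0.0, 0.998, -0.056, 0.0]
contact_force: [-0.6, -0.1, -2.0]
width: 0.0535
gripper_force: 21.7
```

```bash
python3 - <<'E'
from h import *
a=get_image("wrist")["color"];b=get_image("side")["color"]
cv2.imwrite("pics/l1.png",np.hstack([cv2.resize(a,(400,300)),cv2.resize(b[180:390,150:430],(400,300))])[:,:,::-1])
E
```

```text
(no output)
```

View pics/l1.png

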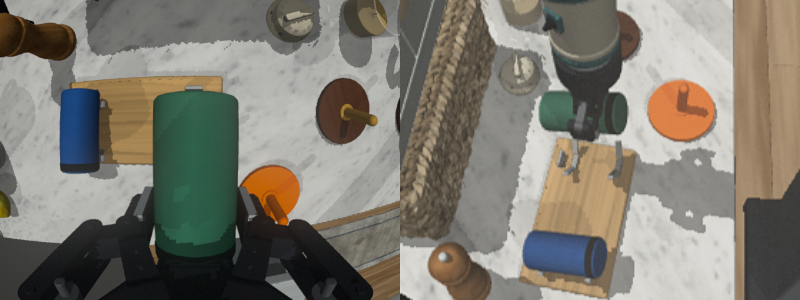

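It's held firmly and doesn't swing. The tool can't tilt, so I'll rotate the tumbler between the pads against the fixed peg. First I'll rest its closed end on the peg top and lower the tool. Then I'll push its mouth end back against the peg's side.

send_rows(steps=[-1,0.85,3,0,0,-1,0.85,3,0,0,-1,0.85,3,0,0,-1,0.85,3,0,0,-1,0.85,3,0,0,-1,0.85,3,0,0,-1,0.85,3,0,0,-1,0.85,3,0,0,-1,0,0,2,0,-1,0,0,2,0,-1,0,0,2,0,-1,0,0,0,0])

```text
clock: 6.45
position: [0.5566, -0.1661, 0.1247]
ee_rot: [-0.002, 0.998, -0.056, -0.005]
contact_force: [-1.1, 0.0, -1.9]
width: 0.0537
gripper_force: 22.0
```

```bash
python3 - <<'E'
from h import *
a=get_image("wrist")["color"];b=get_image("side")["color"]
cv2.imwrite("pics/l2.png",np.hstack([cv2.resize(a,(400,300)),cv2.resize(b[100:250,200:400],(400,300))])[:,:,::-1])
E
```

```text
(no output)
```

View pics/l2.png

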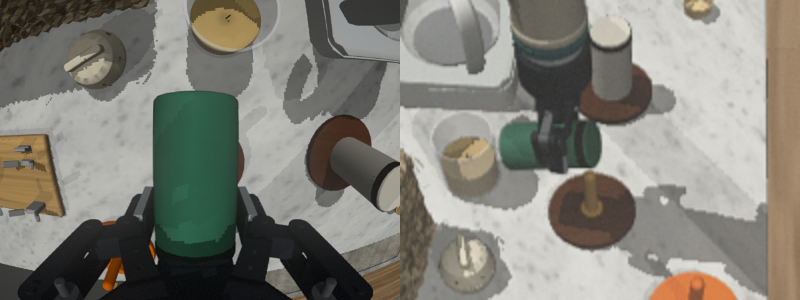

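send_rows(steps=[-1,0.4,0,1,0,-1,0,0,1,0,-1,0,0,0.8,0,-1,0,0,0.5,0,-1,0,0,0.5,0,-1,0,0,0,0])

```text
clock: 7.15
position: [0.5641, -0.1676, 0.0915]
ee_rot: [-0.0, 0.998, -0.056, 0.0]
contact_force: [-0.3, 0.4, 1.2]
width: 0.0533
gripper_force: 22.3
```

send_rows(steps=[-1,0,0,0.4,0,-1,0,0,0.4,0,-1,0,0,0,0])

```text
clock: 7.45
position: [0.5672, -0.1681, 0.0852]
ee_rot: [0.0, 0.998, -0.057, 0.004]
contact_force: [3.4, 2.2, 4.6]
width: 0.0537
gripper_force: 23.9
```

send_rows(steps=[-1,-0.4,0,0.3,0,-1,-0.3,0,0.4,0,-1,0,0,0.3,0,-1,0,0,0,0,-1,0,0,0,0])

```text
clock: 7.95
position: [0.5678, -0.1682, 0.0786]
ee_rot: [0.001, 0.998, -0.057, 0.012]
contact_force: [14.7, 3.8, 10.6]
width: 0.0538
gripper_force: 28.2
```

```bash
python3 - <<'E'
from h import *
a=get_image("wrist")["color"];b=get_image("side")["color"]
cv2.imwrite("pics/l3.png",np.hstack([cv2.resize(a,(400,300)),cv2.resize(b[100:250,200:400],(400,300))])[:,:,::-1])
E
```

```text
(no output)
```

View pics/l3.png

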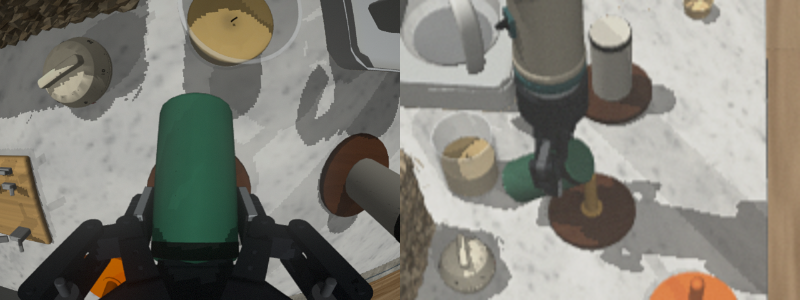

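It's rotating; the closed end is now clearly higher. I'll lower a little more, then lift, go behind the peg and push the mouth back with the peg's side.

send_rows(steps=[-1,0,0,0.3,0,-1,0,0,0.3,0,-1,0,0,0,0,-1,0.3,0,-1.5,0,-1,0.5,0,-2.5,0,-1,0,0,-3,0,-1,0,0,-3,0,-1,0,0,0,0])

```text
clock: 8.85
position: [0.5675, -0.1691, 0.1717]
ee_rot: [0.002, 0.998, -0.056, 0.004]
contact_force: [0.5, 0.0, -1.5]
width: 0.0535
gripper_force: 31.2
```

```bash
python3 - <<'E'
from h import *
s=get_state();print(s["position"],tool(s,np.array([.446,-.155,.16])-s["position"]))
a=get_image("wrist")["color"];b=get_image("side")["color"]
cv2.imwrite("pics/l4.png",np.hstack([cv2.resize(a,(400,300)),cv2.resize(b[100:250,200:400],(400,300))])[:,:,::-1])
E
```

```text
[ 0.56752796 -0.16906412  0.17171985] [-12.24396216  -0.03923348   1.06105384]
```

View pics/l4.png

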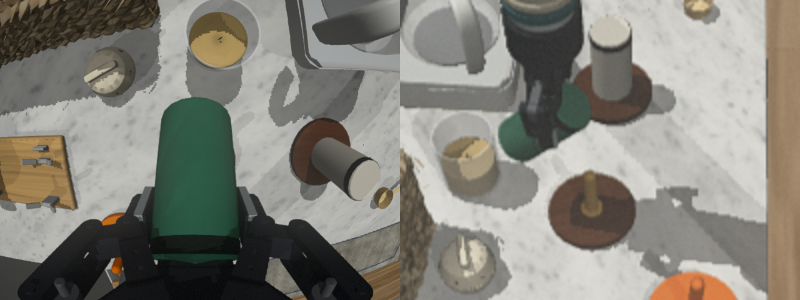

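send_rows(steps=[-1,-3,0,0,0,-1,-3,0,0,0,-1,-3,0,0,0,-1,-3.2,0,0,0,-1,0,0,2.5,0,-1,0,0,2.5,0,-1,0,0,2.5,0,-1,0,0,2.3,0,-1,0,0,0,0,-1,0,0,0,0])

```text
clock: 9.95
position: [0.4426, -0.1536, 0.0683]
ee_rot: [-0.001, 0.998, -0.056, -0.001]
contact_force: [-0.1, 0.4, -1.2]
width: 0.0538
gripper_force: 31.2
```

send_rows(steps=[-1,0.6,0,0,0,-1,0.6,0,0,0,-1,0.5,0,-0.2,0,-1,0.5,0,-0.2,0,-1,0,0,0,0])

```text
clock: 10.45
position: [0.4614, -0.1562, 0.073]
ee_rot: [-0.0, 0.998, -0.055, -0.005]
contact_force: [-8.9, -2.4, 0.7]
width: 0.0537
gripper_force: 31.6
```

send_rows(steps=[-1,0.5,0,-0.2,0,-1,0.5,0,-0.2,0,-1,0.5,0,-0.2,0,-1,0.5,0,-0.2,0,-1,0,0,0,0], newtons=20)

```text
clock: 10.95
position: [0.4763, -0.1571, 0.081]
ee_rot: [-0.001, 0.998, -0.055, -0.009]
contact_force: [-13.3, -0.4, 7.4]
width: 0.0532
gripper_force: 27.7
```

```bash
python3 - <<'E'
from h import *
a=get_image("wrist")["color"];b=get_image("side")["color"]
cv2.imwrite("pics/l5.png",np.hstack([cv2.resize(a,(400,300)),cv2.resize(b[100:250,200:400],(400,300))])[:,:,::-1])
E
```

```text
(no output)
```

View pics/l5.png

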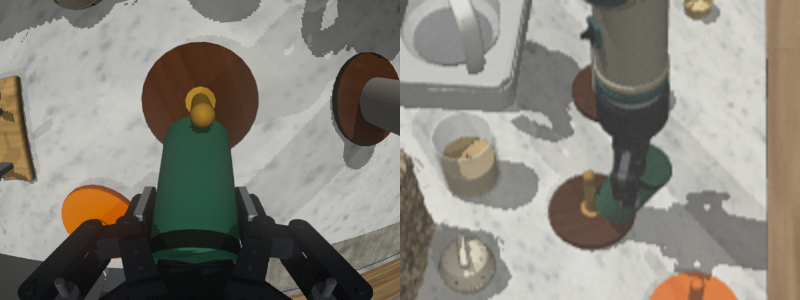

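The wrist and side views show the rim against the peg and the tumbler steepening to about 55°. I'll carry on.

send_rows(steps=[-1,0.5,0,0,0,-1,0.5,0,0,0,-1,0.5,0,0,0,-1,0.5,0,0,0,-1,0.5,0,0,0,-1,0.3,0,0,0,-1,0,0,0,0,-1,0,0,0,0])

```text
clock: 11.85
position: [0.5101, -0.162, 0.0816]
ee_rot: [0.0, 0.998, -0.056, -0.003]
contact_force: [-8.1, -0.9, 2.7]
width: 0.053
gripper_force: 20.1
```

```bash
python3 - <<'E'
from h import *
a=get_image("wrist")["color"];b=get_image("side")["color"]
cv2.imwrite("pics/l6.png",np.hstack([cv2.resize(a,(400,300)),cv2.resize(b[100:250,200:400],(400,300))])[:,:,::-1])
E
```

```text
(no output)
```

View pics/l6.png

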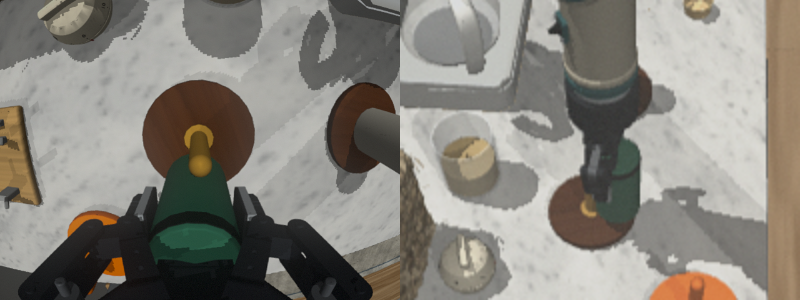

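```bash
cat >> h.py <<'E'
def tilt(show=True):
    im=get_image("side");s=get_state();h=cv2.cvtColor(im["color"],cv2.COLOR_RGB2HSV)
    m=cv2.inRange(h,*map(np.array,G)); c0=proj(im,s["position"]+[0,0,.014])
    n,l,st,ce=cv2.connectedComponentsWithStats(m)
    k=min([i for i in range(1,n) if st[i,4]>150],key=lambda i:np.hypot(*(ce[i]-c0)))
    ys=np.arange(st[k,1]+3,st[k,1]+st[k,3]-3); xs=np.array([np.where(l[y]==k)[0].max() for y in ys])
    print("comp",st[k],"c0",c0.round(1),list(xs))
    P=s["position"]+[0,0,.014]; y0=len(ys)//5;y1=len(ys)*3//4
    p=np.polyfit(ys[y0:y1],xs[y0:y1],1)[0]
    for t in range(-30,45,5):
        a=np.radians(t);u=np.array([np.sin(a),0,-np.cos(a)]);w=np.array([-np.cos(a),0,-np.sin(a)])*.027
        q=proj(im,P+w+u*.05)-proj(im,P+w-u*.03);print(t,round(q[0]/q[1],3),end="; ")
    print("\nedge slope",p)
E
python3 -c "
from h import *
tilt()"
```

```text
comp [490 338  56  28 554] c0 [303.5 185.9] [np.int64(515), np.int64(518), np.int64(518), np.int64(523), np.int64(524), np.int64(526), np.int64(526), np.int64(530), np.int64(534), np.int64(534), np.int64(535), np.int64(538), np.int64(539), np.int64(540), np.int64(538), np.int64(539), np.int64(540), np.int64(541), np.int64(542), np.int64(543), np.int64(543), np.int64(544)]
-30 0.933; -25 0.763; -20 0.603; -15 0.45; -10 0.301; -5 0.154; 0 0.006; 5 -0.144; 10 -0.3; 15 -0.463; 20 -0.638; 25 -0.828; 30 -1.039; 35 -1.279; 40 -1.558; 
edge slope 1.5000000000000089
```

```bash
sed -i 's/st\[i,4\]>150/st[i,4]>150 and np.hypot(*(ce[i]-c0))<60/; s/^G=.*;/G=((60,40,12),(95,255,200));/' h.py; python3 -c "
from h import *
tilt()"
```

```text
comp [306 169  14  19 162] c0 [303.5 185.9] [np.int64(316), np.int64(317), np.int64(318), np.int64(318), np.int64(319), np.int64(319), np.int64(319), np.int64(319), np.int64(318), np.int64(318), np.int64(317), np.int64(317), np.int64(316)]
-30 0.933; -25 0.763; -20 0.603; -15 0.45; -10 0.301; -5 0.154; 0 0.006; 5 -0.144; 10 -0.3; 15 -0.463; 20 -0.638; 25 -0.828; 30 -1.039; 35 -1.279; 40 -1.558; 
edge slope 0.07142857142855334
```

```bash
python3 - <<'E'
from h import *
im=get_image("side");c=im["color"].astype(int)
for y in range(160,222,2):
    print(y,"".join("G" if (p[1]-p[0]>12 and p[1]>=p[2]-2) else "o" if p.sum()>330 else "b" if (p[0]-p[2]>8) else "." for p in c[y,285:345]))
E
```

```text
160 o................................ooooooooooooooooooooooooooo
162 oo.............................ooooooooooooooooooooooooooooo
164 oooo........................oooooooooooooooooooooooooooooooo
166 o.ooooo....................ooooooooooooooooooooooooooooooooo
168 ooooooo....................ooooooooooooooooooooooooooooooooo
170 ooooooo...................GGGGoooooooooooooooooooooooooooooo
172 oooooooo.................GGGGGGG.ooooooooooooooooooooooooooo
174 ooooooo.................GGGGGGGGGGoooooooooooooooooooooooooo
176 ooooooo....oooo.........GGGGGGGGGGGooooooooooooooooooooooooo
178 ooooooo....ooo..G..G....GGGGGGGGGGGooooooooooooooooooooooooo
180 ooooooo...oooo..........GGGGGGGGGG.ooooooooooooooooooooooooo
182 ooooooo....oo..........GGGGGGGGGGG.ooooooooooooooooooooooooo
184 ooooo.....o............GGGGGGGGG...ooooooooooooooooooooooooo
186 ooooo................GGGGGG.G......ooooooooooooooooooooooooo
188 oobbbb.............................ooooooooooooooooooooooooo
190 bbbbbb.....................G.GGGG..ooooooooooooooooooooooooo
192 bbbbbbb..............GGGGGG.GGG..G.ooooooooooooooooooooo
[... 214 characters left out ...]
bbb........GGGGGGGGGG....ooooooooooooooooooooooooo
202 bbbbbboobbbbb.GGGG.G..GGG..GG......ooooooooooooooooooooooooo
204 bbbbbboobbbbbb.GG.G...GG.GGG.G.....ooooooooooooooooooooooooo
206 bbbbbbooooooobbG.G....G.G...G.....oooooooooooooooooooooooooo
208 bbbbbbbbbbbbbbbb..GGGG.G.GGGG....ooooooooooooooooooooooooooo
210 bbbbbbbbbbbbbbbbbb..G..G.GGG.bbboooooooooooooooooooooooooooo
212 bbbbbbbbbbbbbbbbbbbbbbbbbbbbbbbboooooooooooooooooooooooooooo
214 bbbbbbbbbbbbbbbbbbbbbbbbbbbbbbbooooooooooooooooooooooooooooo
216 bbbbbbbbbbbbbbbbbbbbbbbbbbbbbooooooooooooooooooooooooooooooo
218 bbbbbbbbbbbbbbbbbbbbbbbbbbbooooooooooooooooooooooooooooooooo
220 bbbbbbbbbbbbbbbbbbbbbbbbbooooooooooooooooooooooooooooooooooo
```

The side silhouette's right edge is straight at column 320 over rows 178–204. A vertical line projects the same way here, so the tumbler is upright. Next I need where it sits in the hand.

```bash
python3 - <<'E'
from h import *
im=get_image("side");s=get_state();print(s["clock"],s["position"],s["contact_force"])
o,d=ray(im,(320.5,190));k=(-.162-o[1])/d[1];X=o+k*d;print("back edge",X,"axis x",X[0]+.027, "rel tcp",X[0]+.027-s["position"][0])
ax=X[0]+.027
for z in(.115,.12,.125,.13,.135,.14): print(z,"top far rim",proj(im,[ax,-.162-.027,z]).round(1),"bottom near rim(z-.105)",proj(im,[ax,-.162+.027,z-.105]).round(1))
E
```

```text
12.15 [ 0.51009164 -0.16200743  0.08158869] [-7.77507295 -2.04020115  3.09055293]
back edge [ 0.47044582 -0.162       0.08302216] axis x 0.4974458192666982 rel tcp -0.012645820713565792
0.115 top far rim [309.7 171.8] bottom near rim(z-.105) [308.6 215.5]
0.12 top far rim [309.7 170.5] bottom near rim(z-.105) [308.6 214.5]
0.125 top far rim [309.7 169.1] bottom near rim(z-.105) [308.6 213.4]
0.13 top far rim [309.6 167.8] bottom near rim(z-.105) [308.5 212.3]
0.135 top far rim [309.6 166.4] bottom near rim(z-.105) [308.5 211.2]
0.14 top far rim [309.6 165. ] bottom near rim(z-.105) [308.5 210.1]
```

The tumbler is upright against the peg's near side, but it sits 13 mm off the pad centre. I'll stand it on the foot there, regrip it centred, lift it over the peg and lower it on.

send_rows(steps=[-1,0,0,0.3,0,-1,0,0,0.3,0,-1,0,0,0.2,0,-1,0,0,0,0], newtons=20)

```text
clock: 12.55
position: [0.51, -0.1613, 0.0732]
ee_rot: [-0.0, 0.998, -0.056, -0.003]
contact_force: [-7.9, 0.3, 1.1]
width: 0.0529
gripper_force: 20.3
```

send_rows(steps=[-1,0,0,0.3,0,-1,0,0,0.2,0,-1,0,0,0,0])

```text
clock: 12.85
position: [0.5099, -0.1611, 0.0682]
ee_rot: [-0.001, 0.998, -0.056, -0.003]
contact_force: [-7.3, 0.6, 1.6]
width: 0.0533
gripper_force: 20.3
```

send_rows(steps=[-1,0,0,0.3,0,-1,0,0,0.2,0,-1,0,0,0,0])

```text
clock: 13.15
position: [0.5099, -0.1611, 0.0634]
ee_rot: [-0.001, 0.998, -0.056, -0.003]
contact_force: [-7.3, 0.7, 3.2]
width: 0.0531
gripper_force: 20.3
```

send_rows(steps=[-1,0,0,0.2,0,-1,0,0,0.2,0,-1,0,0,0,0])

```text
clock: 13.45
position: [0.5112, -0.1619, 0.0618]
ee_rot: [0.0, 0.998, -0.056, -0.002]
contact_force: [-9.5, 0.7, 15.9]
width: 0.0521
gripper_force: 16.3
```

```bash
python3 - <<'E'
from h import *
im=get_image("side");c=im["color"].astype(int);print(get_state()["contact_force"])
for y in list(range(168,186,2))+list(range(200,220)):
    print(y,"".join("G" if (p[1]-p[0]>12 and p[1]>=p[2]-2) else "o" if p.sum()>330 else "b" if (p[0]-p[2]>8) else "." for p in c[y,285:345]))
print([proj(im,p).round(1) for p in [(.497,-.189,.117),(.497,-.135,.012),(.470,-.162,.012)]])
E
```

```text
[-10.02182939   1.57760171  15.99016343]
168 oo............................oooooooooooooooooooooooooooooo
170 ooooo.......................oooooooooooooooooooooooooooooooo
172 ooooooo...................oooooooooooooooooooooooooooooooooo
174 ooooooo..................GG.oooooooooooooooooooooooooooooooo
176 ooooooo..................GGGGGG.oooooooooooooooooooooooooooo
178 oooooooo................GGGGGGGGG.oooooooooooooooooooooooooo
180 oooooooo.....o..........GGGGGGGGGG.ooooooooooooooooooooooooo
182 ooooooo......oo.........GGGGGGGGGGGooooooooooooooooooooooooo
184 ooooooo....ooo..........GGGGGGGGGG.ooooooooooooooooooooooooo
200 bbbbbbbb..............G.GGGGGGG....ooooooooooooooooooooooooo
201 bbbbbbob..............GG..GGGG.G...ooooooooooooooooooooooooo
202 bbbbbboobbb..........GGGG.GG.......ooooooooooooooooooooooooo
203 bbbbbboobbb...........GGG...GGGGGG.ooooooooooooooooooooooooo
204 bbbbbooobbbb.........GGGGG.GGG..G..ooooooooooooooooooooooooo
205 bbbbbbooobbbb..........GGGGG...GG..ooooooooooooooooooooooooo
206 bbbbbbboooooobG......GGGG.G........ooooooooooooooooooooooooo
207 bbbbbbbbooooobG
[... 195 characters left out ...]
GGG....GG.G.G......oooooooooooooooooooooooooo
211 bbbbbbbbbbbbbbb.G.....GGG..G....Gooooooooooooooooooooooooooo
212 bbbbbbbbbbbbbbbbGGGG...G.G.GG.GG.ooooooooooooooooooooooooooo
213 bbbbbbbbbbbbbbbbb..G....G.G.GGG.oooooooooooooooooooooooooooo
214 bbbbbbbbbbbbbbbbbb.GG..G.G.GG..ooooooooooooooooooooooooooooo
215 bbbbbbbbbbbbbbbbbbbbb....G..bboooooooooooooooooooooooooooooo
216 bbbbbbbbbbbbbbbbbbbbbbbbbbbbbooooooooooooooooooooooooooooooo
217 bbbbbbbbbbbbbbbbbbbbbbbbbbbboooooooooooooooooooooooooooooooo
218 bbbbbbbbbbbbbbbbbbbbbbbbbbbooooooooooooooooooooooooooooooooo
219 bbbbbbbbbbbbbbbbbbbbbbbbbboooooooooooooooooooooooooooooooooo
[array([309.9, 171.3]), array([308.8, 215.1]), array([320.5, 206.5])]
```

The rim is on the foot (bottom row 215, as predicted for z=0.012). Now open, recentre and regrip.

send_rows(steps=[-0.5,0,0,-0.1,0,0,0,0,0,0,1,0,0,0,0,1,0,0,0,0,1,0,0,0,0,1,0,0,0,0])

```text
clock: 14.1
position: [0.5137, -0.1621, 0.0604]
ee_rot: [0.0, 0.998, -0.056, 0.0]
contact_force: [-0.6, 0.2, -0.6]
width: 0.0857
gripper_force: 0.0
```

```bash
python3 - <<'E'
from h import *
s=get_state();print(s["position"],s["contact_force"],s["width"])
im=get_image("side");c=im["color"].astype(int)
for y in list(range(166,216,3)):
    print(y,"".join("G" if (p[1]-p[0]>12 and p[1]>=p[2]-2) else "o" if p.sum()>330 else "b" if (p[0]-p[2]>8) else "." for p in c[y,285:345]))
w=get_image("wrist");c=w["color"].astype(int)
for y in range(220,480,10):
    print(y,"".join("G" if (p[1]-p[0]>12 and p[1]>=p[2]-2) else "o" if p.sum()>330 else "b" if (p[0]-p[2]>8) else "." for p in c[y,200:440:4]))
E
```

```text
[ 0.51371742 -0.16206166  0.06041863] [-0.59323564  0.16322515 -0.60607989] 0.085709991682685
166 ...............................ooooooooooooooooooooooooooooo
169 oo...........................ooooooooooooooooooooooooooooooo
172 oooooo...................ooooooooooooooooooooooooooooooooooo
175 oooooo..................GGGGGG.ooooooooooooooooooooooooooooo
178 oooooo..................GGGGGGGGGGoooooooooooooooooooooooooo
181 oooooo.................GGGGGGGGGGGGooooooooooooooooooooooooo
184 oooooo........G..GG...GGGGGGGGGGGGG.oooooooooooooooooooooooo
187 oooo....o.............GGGGGGGGGGG..ooooooooooooooooooooooooo
190 bbbb.................GGGGGGGGG.....ooooooooooooooooooooooooo
193 bbbb...........................GG..ooooooooooooooooooooooooo
196 bbbb...............G.GG.GGGGGGGGG...oooooooooooooooooooooooo
199 bbbb................G.GGGG.GGGGG...ooooooooooooooooooooooooo
202 bbbbb.............G.G.G..GGGGGGG...ooooooooooooooooooooooooo
205 bbbbbbbb...........GGGG.GGGG.GGGG..ooooooooooooooooooooooooo
208 bbbbbbbbbb........G.G.G.GG.GG.G....ooooooooooooooooooooooooo
211 bbbbbbbbbbbbbbb.GGG...G.GGG
[... 1088 characters left out ...]
..GG.............................GG.........o.....
380 boo..............GGGGGGGGGGGGGGGGGGGGGGG.............ooo....
390 bbbb....oo...GGGGGGGGGGGGGGGGGGGGGGGGGGGGGGG........ooooo...
400 bbbbbbooo..GGGGGGGGGGGGGGGGGGGGGGGGGGGGGGGGGGG.ooooooooo....
410 ..bbbbbooGGGGGGGGGGGGGGGGGGGGGGGGGGGGGGGGGGGGGG.oooooo......
420 ....bbbb.GGGG.............GGGGG.............GGGGoooo........
430 .......b....................................................
440 ............................................................
450 ............................................................
460 ............................................................
470 ............................................................
```

send_rows(steps=[1,-0.8,0,-0.6,0,1,-0.8,0,-0.6,0,1,0,0,0,0,-1,0,0,0,0,-1,0,0,0,0,-1,0,0,0,0,-1,0,0,0,0,-1,0,0,0,0,-1,0,0,0,0,-1,0,0,0,0], newtons=35)

```text
clock: 15.2
position: [0.4974, -0.1602, 0.0726]
ee_rot: [0.0, 0.998, -0.056, 0.0]
contact_force: [-1.1, 0.4, 5.0]
width: 0.0532
gripper_force: 36.4
```

send_rows(steps=[-1,-0.2,0,-1,0,-1,-0.2,0,-2,0,-1,0,0,-2.5,0,-1,0,0,-2.5,0,-1,0,0,-2,0,-1,0,0,-1,0,-1,0,0,0,0,-1,0,0,0,0])

```text
clock: 16.0
position: [0.4926, -0.1595, 0.1814]
ee_rot: [-0.0, 0.998, -0.056, -0.001]
contact_force: [-1.0, -0.4, -1.8]
width: 0.0535
gripper_force: 37.3
```

```bash
python3 - <<'E'
from h import *
s=get_state();print(s["position"],s["contact_force"],s["width"],s["clock"])
im=get_image("side");c=im["color"].astype(int)
print(proj(im,s["position"]))
for y in list(range(120,196,3)):
    print(y,"".join("G" if (p[1]-p[0]>12 and p[1]>=p[2]-2) else "o" if p.sum()>330 else "b" if (p[0]-p[2]>8) else "." for p in c[y,285:345]))
E
```

```text
[ 0.4925787  -0.15945876  0.18143279] [-0.95933957 -0.41986032 -1.7862429 ] 0.05346083016726851 16.0
[310.48032074 163.91358882]
120 ooooo.......................................oooooooooooooooo
123 ooooo.......................................oooooooooooooooo
126 oooooo.....................................ooooooooooooooooo
129 .ooooooo.................................ooooooooooooooooooo
132 .o..oooooob..........................ooooooooooooooooooooooo
135 ooooobbbbbboo......................bbooooooooooooooooooooooo
138 oo.bbbbbbbboo......................bbbbooooooooooooooooooooo
141 o.bbbbbbbbboo.....................bbbbbbbooooooooooooooooooo
144 .bbbbbbbbbbboo..................G.bbbbbbbooooooooooooooooooo
147 .bbbbbbbbbbbb...................GGGG.bbbbooooooooooooooooooo
150 oobbbbbbbbbb.G.........GGGGG....GGGGG.bb.ooooooo.ooooooooooo
153 ooobbbbbbbbb....................GGGGG......oooo.....oooooooo
156 ooooobbbbbbb..................GGGGGG..oooooo.o.ooooooooooooo
159 .ooooooooobb.................GGGG.....oooooooooooooooooooooo
162 ooooooooooooo......................G.Goooooooooooooooooooooo
165 o.ooooooooooo...............GGGGGGG...oooooooooooooooooooooo
168 ooooooooooooo...............GGG..GG.G.oooooooooooooooooooooo
171 ooooooooooooo.GGG............GGGG.....oooooooooooooooooooooo
174 oooooooooooooo.GG............GGGG.....oooooooooooooooooooooo
177 ooooooooooooooG..GGGGGGG..GGGGGGG.G..ooooooooooooooooooooooo
180 oooooooooooooo.GG.G..G.GGG.GGGG.GGG..ooooooooooooooooooooooo
183 ooooooooooooooGG.GGG..GG.GGG.GGGG....ooooooooooooooooooooooo
186 ooooooooooooooooG.G....G..GGGG.GG.Gooooooooooooooooooooooooo
189 bbbbbbboooobbbbbbbbb..GGGG.GGGoooooooooooooooooooooooooooooo
192 bbbbbbbbbbbbbbbbbbbbbbbbbbbooooooooooooooooooooooooooooooooo
195 bbbbbbbbbbbbbbbbbbbbbbbbbbbbbboooooooooooooooooooooooooooooo
```

It's upright and centred in the hand, with the rim at about z=0.12, above the peg top. I'll move over the peg and lower it.

send_rows(steps=[-1,1,0,0,0,-1,1,0,0,0,-1,1,0.1,0,0,-1,0.9,0,0,0,-1,0,0,0,0,-1,0,0,1,0,-1,0,0,1.5,0,-1,0,0,1.5,0,-1,0,0,1,0,-1,0,0,0,0])

```text
clock: 17.05
position: [0.5302, -0.1644, 0.1304]
ee_rot: [-0.001, 0.998, -0.056, -0.002]
contact_force: [0.2, -0.5, -1.3]
width: 0.0535
gripper_force: 37.3
```

send_rows(steps=[-1,0,0,1,0,-1,0,0,1,0,-1,0,0,1,0,-1,0,0,1,0,-1,0,0,0.8,0,-1,0,0,0.4,0,-1,0,0,0,0])

```text
clock: 17.75
position: [0.5315, -0.1649, 0.0795]
ee_rot: [-0.0, 0.998, -0.056, -0.001]
contact_force: [-0.4, 0.1, -1.9]
width: 0.0536
gripper_force: 37.3
```

send_rows(steps=[-1,0,0,0.3,0,-1,0,0,0.2,0,-1,0,0,0.2,0,-1,0,0,0,0])

```text
clock: 18.15
position: [0.5317, -0.165, 0.0732]
ee_rot: [-0.0, 0.998, -0.056, -0.0]
contact_force: [0.3, -1.1, -1.8]
width: 0.0534
gripper_force: 37.3
```

send_rows(steps=[-1,0,0,0.2,0,-1,0,0,0.1,0,-1,0,0,0,0])

```text
clock: 18.45
position: [0.5324, -0.1651, 0.0726]
ee_rot: [0.0, 0.998, -0.056, 0.001]
contact_force: [-2.8, 2.0, 11.1]
width: 0.0534
gripper_force: 38.2
```

The rim is down on the foot (11 N up). Release and retreat upward.

send_rows(steps=[-0.4,0,0,0,0,0.2,0,0,0,0,1,0,0,0,0,1,0,0,0,0,1,0,0,0,0,1,0,0,0,0,1,0,0,-1,0,1,0,0,-3,0,1,0,0,-4,0,1,0,0,-4,0,1,0,0,-2,0,1,0,0,0,0])

```text
clock: 19.65
position: [0.534, -0.166, 0.2147]
ee_rot: [0.002, 0.998, -0.056, 0.004]
contact_force: [-0.2, -0.3, -0.3]
width: 0.0856
gripper_force: 0.0
```

```bash
python3 - <<'E'
from h import *
s=get_state();print(s["position"],s["contact_force"],s["width"],s["clock"])
im=get_image("side");c=im["color"].astype(int)
P=np.array([.5315,-.165,.012])
print([proj(im,P+q).round(1) for q in[(0,-.027,.105),(0,.027,0),(.027,0,.05),(-.027,0,.05)]])
for y in list(range(156,226,3)):
    print(y,"".join("G" if (p[1]-p[0]>12 and p[1]>=p[2]-2) else "o" if p.sum()>330 else "b" if (p[0]-p[2]>8) else "." for p in c[y,265:330]))
E
```

```text
[ 0.53404538 -0.16600758  0.21467798] [-0.22951848 -0.30676584 -0.33714945] 0.08555805940383292 19.65
[array([295.2, 169.5]), array([295. , 213.3]), array([283.9, 192. ]), array([306.3, 193.3])]
156 ooooooooo.................bbbbbbbbbbbbbbbbbbbbbbbbbbbbb..ooooooo.
159 oooooooooooooo............oooobbbbbbbbbbbbbbbbbbbb....ooooooooooo
162 ooooooooooooooo...........oooooooooooooooo......ooooooooooooooooo
165 ooooooooooooooooooo.....ooooooooooooooooooooooooooooooooooooooooo
168 ooo.ooooooooooooooooooooooooooooooooooooooooooooooooooooooooooooo
171 oooooooooooooooooooooooooGGGGGGGooooooooooooooooooooooooooooooooo
174 ooooooooooooooooooooGGGGGGGGGGGGGGGGGGooooooooooooooooooooooooooo
177 ooooooooooooooooooGGGGGGGGGGGGGGGGGGGGG.ooooooooooooooooooooooooo
180 oooooooooooooooooGGGGGGGGGGGGGGGGGGGGGGGooooooooooooooooooooooooo
183 ooooooooooooooooo.GGGGGGGGGGGGGGGGGGGGG.ooooooooooooooooooooooooo
186 oooooooooooooooooo.GGGGGGGGGGGGGGGGGG...ooooooooooooooooooooooooo
189 oooooooooooooooooo.G.....GGGGGG.........bbooooooooooooooooooooooo
192 oooooooooooooooobb.GG.GG.........GGG.G.G.bbbbbboooooooooooooooooo
195 ooooooooooooobbbbbbGG.GG.GG..GG.GG.G.....bbbbbbbbbooooooooooooooo
198 ooooooooooobbbbbbbb.GGGGGGGG..G..GG......bbbbbbbbbboooooooooooooo
201 oooooooooobbbbbbbbb.G..GG..GG.GGG..G.....bbbbbbbbbbbboooooooooooo
204 ooooooooobbbbbbbbbbbGG.GG.G..GGG....G....bbbbbbbbbbbboooooooooooo
207 ooooooooobbbbbbbbbbb.GG.GG...GG.GGGG.....bbbbbbbbbbbboooooooooooo
210 oooooooooobbbbbbbbbbbb.G.G.G..G..GGGG.bbbbbbbbbbbbbbooooooooooooo
213 ooooooooooobbbbbbbbbbbbbbbbbbbb..bbbbbbbbbbbbbbbbbboooooooooooooo
216 ooooooooooooobbbbbbbbbbbbbbbbbbbbbbbbbbbbbbbbbbbboooooooooooooooo
219 oooooooooooooooobbbbbbbbbbbbbbbbbbbbbbbbbbbbbbooooooooooooooooooo
222 ooooooooooooooooooooobbbbbbbbbbbbbbbbbbbboooooooooooooooooooooooo
225 ooooooooooooooooooooooooooooooooooooooooooooooooooooooooooooooooo
```

The tumbler's edges match the expected upright pose over the peg (rows 170–213, columns 284–306), it's released, and the arm is clear.

```bash
python3 -c "
from rig import sign_off
print(sign_off())"
```

```text
the job is handed in; nothing more can be done
None
```

I handed the job in after about 20 s on the robot clock: the green tumbler stands mouth down on the empty peg's foot, lowered on and released with the arm clear; I never touched the blue or white tumbler, and the hand-in gave no verdict.

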